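# Pile up the measured tree samples

## Robot

A 7-joint arm with a two-finger parallel gripper is mounted at the origin on the work surface. World frame = base frame: x ahead of the robot, y to its left, z up, the work surface at z = 0. Lengths are in m, angles in rad, forces in N, time in s.
With the tool pointing down it reaches from about 0.35 to 0.9 m from the base axis. Payload 8.1 kg.
Tool frame: the origin (TCP) lies midway between the tips of the shut fingers; the grasp point (between the pads) lies arm.grasp_offset behind it (arm.grasp_offset is the distance from the TCP to the grasp point, in m); z points along the fingers, y is the line along which they close (so a half turn about z gives the same grasp; the last joint's range is limited). The gripper opens to 92 mm and grips with 3 to 60 N. Pads are 19 mm wide; open, the fingers measure 130 mm over their backs; the gripper's body (75 mm by 190 mm) begins 47 mm behind the grasp point.
Start: joints at [1.018, 0.434, 0.025, 1.573, -0.012, 1.134, -0.075], TCP at [0.272, -0.563, 0.227] pointing down, gripper open.
Joint ranges: [-2.62, 2.62], [-0.44, 2.09], [-1.27, 1.32], [0.08, 2.57], [-1.32, 4.46], [0.12, 2], [-2.74, 2.74]. Speed limits (rad/s): [2.22, 2.22, 3.01, 3.01, 3.14, 3.14, 3.14].

## Interface

Orientations are given as a rotation vector (axis times angle).
In Python, from cell import observe, imaging, arm gives the robot as it stands.
- The arm moves only by the tool apply_moves, never from a script. Its argument "commands" is a list of rows, each a list of 5 numbers: the opening in per cent of the stroke, from 0 (shut) to 100 (fully open), then the shift along the world's x, y, z in units of 0.06 m (1.0 is 0.06 m), then the turn about the world's z in units of 0.5 rad (1.0 is 0.5 rad). A call has 1 to 12 rows; each row shifts and turns the commanded pose from where the row before left it; what a row does not reach is not made up. A row lasts 1/8 s, in which the tool goes at most 62.5 mm and 10.7 degrees, less where a joint would pass 70% of its speed; a pose out of reach is approached as far as the arm can. A call with a number of a shift or a turn outside -1 to 1 is refused whole. A call with a gripper value outside its range is refused whole. The fingers move at their own pace and stop on an object; "newtons" is the grip in N (left out, the last holds). Time passes only in rows, so rows that do not move let the fingers close. It gives the time, the measured TCP pose, the force, the opening and the grip force at its end, in the units of the state.
- observe(): the state, without advancing time (a new reading comes with each control period).
- imaging.get_image(name): name is "scene" or "side" or "wrist"; returns (picture, depth): 480x640x3 uint8, red, green, blue; 480x640 float32, m along the optical axis (not along the pixel's ray), 0 where there is no reading.
- imaging.camera_params(name): a dict with "camera_matrix" (3x3 intrinsics, pixels), "dist" ([k1, k2, p1, p2, k3] as OpenCV has them; the pictures are not rectified), "origin" and "rotation" of the camera in the world; the wrist camera has in their place "tool_from_camera" (4x4, takes a point from camera to tool coordinates, whose origin is the TCP and whose axes are the flange's). Camera axes: x right, y up, looking along -z (the intrinsics and any distortion apply to the point x, -y, -z); pixel columns grow to the right and rows downward; lengths in m; the calibration is good to about 2 mm. A picture is of the moment at which its call begins: read the wrist's pose just before it. camera_params takes no time and is no camera call.
- arm.sign_off(): hands the job in; it is judged then, once.
The state is a dict: "clock": time; "joints": joint angles; "dq": joint speeds; "joint_efforts": joint torques, N m; "position": TCP position; "ee_rot": TCP orientation; "force": force on the tool from outside, world axes, zero at the start; "ft_torque": the same for the moment, N m; "width": opening from 0.0 (shut) to 1.0 (fully open); "gripper_force": force on a finger pad.
Only numpy, scipy, OpenCV 4.12 (cv2) and the standard library are available. Lean on these libraries where they do the work, as an engineer would, in place of code of your own. Each camera call takes 0.05 s, during which the arm holds its last target. There are 200 camera calls.

## Task

Put the measured tree samples in two piles. Stack the three round wood slices on the round cork mat, the largest at the bottom, then the middle one, the smallest on top; and stack the two bar-shaped core mounts lengthwise on the rectangular grey board, the long one below and the short one on top of it in the same direction. Centre every piece on what lies beneath it, flat and with its ringed face up as it lies now, and leave both piles standing by themselves.

Things in the scene. Friction and masses are not known exactly. Their poses are not given: they have to be found in the camera images.
- slice_large_center (a point): centre (half-way up) of the largest round tree slice: a flat wooden disc with dark bark round its edge and pale rings on its sanded upper face, 64 mm in diameter, 24 mm high. It lies flat on the table, z axis up.
- slice_medium_center (a point): centre (half-way up) of the middle-sized round tree slice: a flat wooden disc with dark bark round its edge and pale rings on its sanded upper face, 52 mm in diameter, 24 mm high. It lies flat on the table, z axis up.
- slice_small_center (a point): centre (half-way up) of the smallest round tree slice: a flat wooden disc with dark bark round its edge and pale rings on its sanded upper face, 40 mm in diameter, 24 mm high. It lies flat on the table, z axis up.
- mount_long_center (a point): centre (half-way up) of the long core mount: a pale wooden bar with a dark ringed tree core let into its upper face, 104 mm long (its x axis), 26 mm wide (its y axis), 24 mm high. It lies flat on the table, z axis up.
- mount_short_center (a point): centre (half-way up) of the short core mount: a pale wooden bar with a dark ringed tree core let into its upper face, 70 mm long (its x axis), 26 mm wide (its y axis), 24 mm high. It lies flat on the table, z axis up.
- cork_mat_top (a point): centre of the upper face of the round cork mat, 90 mm in diameter, 4 mm thick, fixed to the table; the place for the slices. z up.
- mount_board_top (a point): centre of the upper face of the flat grey rectangular board, 120 mm long (its x axis), 48 mm wide (its y axis), 4 mm thick, fixed to the table; the place for the core mounts. z up.

How it is judged:
At the end, for the whole second after the job is handed in: Slices piled on the cork mat, large, middle, small; long then short mount on the board. Sideways error: bottom pieces 12 mm, the others 10 mm to the piece beneath; mounts lengthwise within 0.2 rad; heights within 5 mm, level within 0.12 rad, face up, at rest (height (world z) of slice_large_center between 0.011 and 0.021 m and height (world z) of slice_medium_center between 0.035 and 0.045 m and height (world z) of slice_small_center between 0.059 and 0.069 m and height (world z) of mount_long_center between 0.011 and 0.021 m and height (world z) of mount_short_center between 0.035 and 0.045 m and horizontal distance between slice_large_center and cork_mat_top below 0.012 m and horizontal distance between slice_medium_center and slice_large_center below 0.01 m and horizontal distance between slice_small_center and slice_medium_center below 0.01 m and horizontal distance between mount_long_center and mount_board_top below 0.012 m and horizontal distance between mount_short_center and mount_long_center below 0.01 m and angle between the x axis of mount_long_center and the x axis of mount_board_top, either way round below 0.2 rad and angle between the x axis of mount_short_center and the x axis of mount_long_center, either way round below 0.2 rad and angle between each of slice_large_center, slice_medium_center, slice_small_center, mount_long_center, mount_short_center's own z axis and vertical below 0.12 rad and linear speed of each of slice_large, slice_medium, slice_small, mount_long, mount_short below 0.02 m/s and angular speed of each of slice_large, slice_medium, slice_small, mount_long, mount_short below 0.2 rad/s); the robot touches nothing.
It also fails if it takes over 120 s, if anything falls off the work surface, if the arm or the gripper's body presses on something with over 40 N, if the wrist force passes 120 N, or if a joint passes its speed limit or range.

## Working session

There is one attempt and no reset: what is moved stays moved. The work goes in short steps, Python scripts to look and compute and a tool call to move; the robot and the scene stay as the last step left them, time stands still between calls to the robot, and variables do not carry over. Pictures are saved under pics/ and viewed, at most 14 in all, crops included, and the job is handed in when it is done.

Besides the shell and the picture viewer there is one more tool, called after "Emit:" by a JSON object that holds its "name" and its "arguments". apply_moves: Moves the arm, as the interface text tells. Its arguments: {"type":"object","properties":{"commands":{"type":"array"},"newtons":{"type":"number"}},"required":["commands"]}

```bash
mkdir -p pics; ls; python3 - <<'E'
from cell import observe, imaging, arm
import cv2
s=observe(); print({k:s[k] for k in('clock','position','ee_rot','force','width')}, arm.grasp_offset)
for n in('scene','side','wrist'):
    p,d=imaging.get_image(n); cv2.imwrite(f'pics/{n}0.png',p[:,:,::-1])
    print(n,imaging.camera_params(n),(d>0).mean())
E
```

```text
pics
{'clock': 0.0, 'position': array([ 0.27145098, -0.56237499,  0.22592875]), 'ee_rot': array([-3.06098639e+00, -7.00154695e-01,  7.83960495e-04]), 'force': array([-0.42972856, -0.47707407,  0.03312365]), 'width': 1.0010256082324} 0.0188
scene {'camera_matrix': array([[459.90516593,   0.        , 310.66287219],
       [  0.        , 459.90516593, 230.87497203],
       [  0.        ,   0.        ,   1.        ]]), 'dist': array([0.01633826, 0.        , 0.        , 0.        , 0.        ]), 'origin': array([1.24689803, 0.22609975, 0.78186748]), 'rotation': array([0.55362664, 0.74699574, 1.76722651])} 0.99591796875
side {'camera_matrix': array([[594.71840247,   0.        , 315.28785114],
       [  0.        , 594.71840247, 241.35262681],
       [  0.        ,   0.        ,   1.        ]]), 'dist': array([0.03665092, 0.        , 0.        , 0.        , 0.        ]), 'origin': array([-0.12735969,  0.90423137,  0.65680185]), 'rotation': array([ 0.4139902 , -1.29563815, -2.21120327])} 0.990126953125
wrist {'camera_matrix': array([[416.81737836,   0.        , 327.14267595],
       [  0.        , 416.81737836, 240.3217747 ],
       [  0.        ,   0.        ,   1.        ]]), 'dist': array([-0.06883002,  0.        ,  0.        ,  0.        ,  0.        ]), 'tool_from_camera': array([[-1.46672865e-03,  9.59849078e-01,  2.80513094e-01,
         7.52374760e-02],
       [ 9.99998912e-01,  1.45147224e-03,  2.62136643e-04,
        -5.44048263e-04],
       [-1.55545353e-04,  2.80513173e-01, -9.59850163e-01,
        -1.58164777e-01],
       [ 0.00000000e+00,  0.00000000e+00,  0.00000000e+00,
         1.00000000e+00]])} 0.9961979166666667
```

View pics/scene0.png

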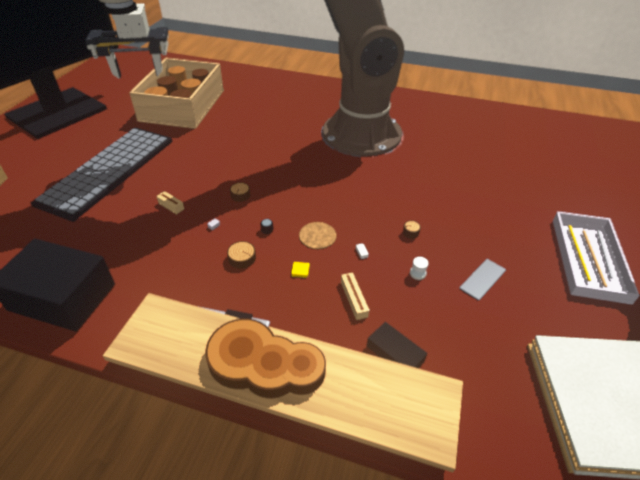

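View pics/side0.png

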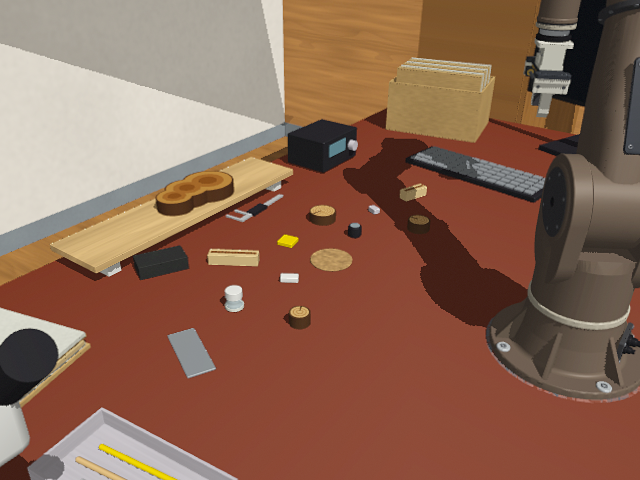

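The scene view shows the mat at (318,236), board (483,279), large slice (241,252), medium (240,189), small (412,228), long mount (355,296) and short mount (170,203). The side view shows the same things at (331,260), (191,352), (322,213), (418,222), (300,315), (233,257) and (413,192). I'll triangulate these, then fit the tops from depth.

```bash
cat > h.py <<'E'
import numpy as np, cv2
from scipy.spatial.transform import Rotation as R
from cell import observe, imaging, arm
def pose(n):
    P=imaging.camera_params(n)
    if n!='wrist': return P,R.from_rotvec(P['rotation']).as_matrix(),np.array(P['origin'])
    s=observe(); T=P['tool_from_camera']; r=R.from_rotvec(s['ee_rot']).as_matrix()
    return P,r@T[:3,:3],r@T[:3,3]+s['position']
def rays(P,M,uv):
    q=cv2.undistortPoints(np.array(uv,float).reshape(-1,1,2),P['camera_matrix'],P['dist'])[:,0]
    return np.c_[q[:,0],-q[:,1],-np.ones(len(q))]@M.T
def tri(o1,r1,o2,r2):
    k=np.linalg.lstsq(np.c_[r1,-r2],o2-o1,rcond=None)[0]
    a,b=o1+k[0]*r1,o2+k[1]*r2
    return (a+b)/2,np.linalg.norm(a-b)
def cloud(n):
    P,M,o=pose(n); p,d=imaging.get_image(n)
    v,u=np.mgrid[:480,:640]
    X=rays(P,M,np.c_[u.ravel(),v.ravel()])*d.reshape(-1,1)+o
    X[d.ravel()==0]=np.nan
    return p,X.reshape(480,640,3)
def top(X,c,rad,zlo,zhi):
    "rect of the points near c (world xy) between heights: centre, size, angle, z"
    Y=X.reshape(-1,3); Y=Y[(np.hypot(*(Y[:,:2]-c[:2]).T)<rad)&(Y[:,2]>zlo)&(Y[:,2]<zhi)]
    if len(Y)<8: return None
    (cx,cy),(w,h),a=cv2.minAreaRect((Y[:,:2]*1000).astype(np.float32))
    if w<h: w,h,a=h,w,a+90
    return np.round([cx,cy,w,h,(a+90)%180-90,np.median(Y[:,2])*1000,len(Y)],1)
E
python3 - <<'E'
from h import *
A=dict(mat=(318,236),board=(483,279),L=(241,250),M=(240,188),S=(412,227),lm=(355,294),sm=(170,202))
B=dict(mat=(331,260),board=(191,352),L=(322,212),M=(418,221),S=(300,314),lm=(233,255),sm=(413,191))
P1,M1,o1=pose('scene');P2,M2,o2=pose('side')
_,X1=cloud('scene');_,X2=cloud('side')
for k in A:
    c,e=tri(o1,rays(P1,M1,A[k])[0],o2,rays(P2,M2,B[k])[0])
    z=(.002,.009) if k in('mat','board') else (.019,.032)
    print(k,c.round(4),'gap',e.round(4),top(X1,c,.07,*z),top(X2,c,.07,*z))
E
```

```text
mat [ 0.4823  0.005  -0.0007] gap 0.001 [482.8   5.1 134.6 133.9 -38.5   4.4 971. ] [482.7   6.  128.3 123.6 -19.3   3.7 684. ]
board [4.998e-01 3.923e-01 2.000e-04] gap 0.0003 [ 498.6  387.1  132.1  124.9    5.4    4.2 1040. ] [ 499.8  394.7  136.   133.6  -28.8    4.2 1606. ]
L [ 0.6059 -0.1387  0.0219] gap 0.0062 [ 608.8 -139.9   65.1   61.1   23.7   25.1  490. ] [ 605.1 -136.1   68.9   59.9  -53.4   23.4  286. ]
M [ 0.4    -0.2335  0.0222] gap 0.0052 [ 400.9 -235.6   51.7   50.2  -33.7   25.1  221. ] [ 401.2 -232.6   53.4   51.2  -43.6   23.3  208. ]
S [0.402  0.2178 0.0189] gap 0.0003 [403.8 216.5  41.5  39.4 -40.7  25.1 169. ] [401.5 219.7  41.2  40.2 -80.1  23.9 274. ]
lm [0.6422 0.1353 0.0173] gap 0.0002 [642.2 132.7 105.   26.6  33.6  24.8 528. ] [639.6 137.3 103.9  31.8  32.3  23.6 404. ]
sm [ 0.4961 -0.3878  0.0137] gap 0.0001 [ 496.7 -387.3   73.2   29.1   69.3   24.7  216. ] [ 493.9 -385.3   77.4   32.8   73.5   22.3  148. ]
```

Emit:
{"name": "apply_moves", "arguments": {"commands": [[100, 0.47, 0.59, -0.04, 0], [100, 0.47, 0.59, -0.04, 0], [100, 0.47, 0.59, -0.04, 0], [100, 0.47, 0.59, -0.04, 0], [100, 0.47, 0.59, -0.04, 0], [100, 0.47, 0.59, -0.04, 0], [100, 0.47, 0.59, -0.04, 0], [100, 0.47, 0.59, -0.04, 0], [100, 0.47, 0.59, -0.04, 0], [100, 0.47, 0.59, -0.04, 0], [100, 0.47, 0.59, -0.04, 0], [100, 0.4, 0.59, -0.04, 0]], "newtons": 20}}

```text
clock: 1.75
position: [0.6068, -0.1368, 0.1978]
ee_rot: [3.062, 0.7, 0.0]
force: [0.3, -0.7, 0.3]
width: 1.001
gripper_force: 0.0
```

```bash
python3 - <<'E'
from h import *
s=observe(); print(s['clock'],s['position'].round(4),R.from_rotvec(s['ee_rot']).as_matrix().round(3)[:,0],np.abs(s['dq']).max())
p,X=cloud('wrist'); cv2.imwrite('pics/w1.png',p[:,:,::-1])
print('L',top(X,(.607,-.138),.06,.019,.032))
print('mat',top(X,(.4823,.005),.06,.002,.009))
v=X[...,2]; print('table z',np.nanmedian(v))
# neighbours on a grid in the other clouds
_,Y=cloud('side'); np.save('side.npy',Y)
from cv2 import connectedComponentsWithStats as cc
m=((Y[...,2]>.008)&(Y[...,2]<.12)&(Y[...,0]>.3)&(Y[...,0]<.75)&(abs(Y[...,1])<.5)).astype(np.uint8)
n,l,st,_=cc(m)
for i in range(1,n):
    if st[i,4]>25:
        q=Y[l==i]; print(st[i,:4],q[:,:2].min(0).round(3),q[:,:2].max(0).round(3),q[:,2].max().round(3))
E
```

```text
1.75 [ 0.6068 -0.1368  0.1978] [0.901 0.435 0.   ] 0.5364473251175426
L [ 607.2 -140.2   63.2   63.1  -40.2   24.7 4654. ]
mat [ 4.886e+02  4.100e+00  1.064e+02  1.029e+02 -5.890e+01  4.200e+00
  6.789e+03]
table z 0.0010062454330715398
[400 184  27  15] [ 0.471 -0.424] [ 0.519 -0.347] 0.026
[310 205  26  18] [ 0.573 -0.173] [ 0.638 -0.103] 0.028
[369 205  11   7] [ 0.515 -0.259] [ 0.544 -0.235] 0.015
[408 215  23  17] [ 0.372 -0.264] [ 0.425 -0.205] 0.028
[348 223  14  13] [ 0.485 -0.13 ] [ 0.517 -0.099] 0.028
[278 235  20  11] [ 0.581 -0.017] [0.62  0.024] 0.013
[138 245  51  33] [0.696 0.185] [0.75 0.3 ] 0.035
[208 249  52  15] [0.589 0.096] [0.69  0.175] 0.03
[281 273  18   8] [0.484 0.106] [0.522 0.138] 0.014
[225 285  19  26] [0.511 0.237] [0.544 0.272] 0.043
[289 306  22  22] [0.382 0.199] [0.422 0.241] 0.028
[ 61 325  27  23] [0.641 0.484] [0.694 0.5  ] 0.039
```

View pics/w1.png

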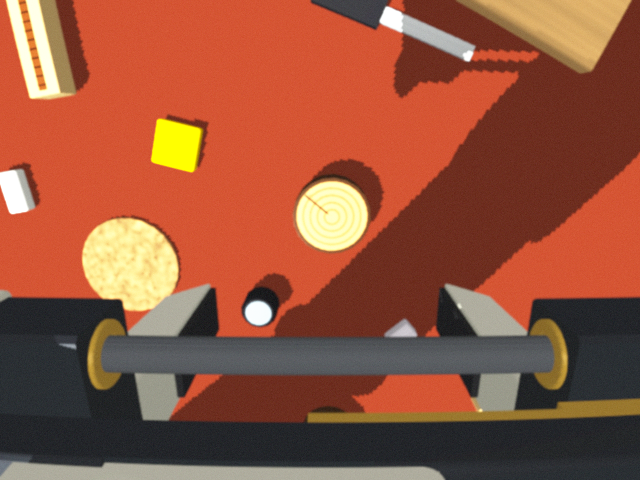

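Large slice at (332,214), mat centre about (131,263). There is free room on both sides for the fingers, and the black cylinder at (260,308) stays clear of the closing line.

Emit:
{"name": "apply_moves", "arguments": {"commands": [[100, 0, -0.04, -0.45, 0], [100, 0, 0, -0.45, 0], [100, 0, 0, -0.45, 0], [100, 0, 0, -0.45, 0], [100, 0, 0, -0.45, 0], [100, 0, 0, -0.45, 0], [100, 0, 0, -0.3, 0], [100, 0, 0, -0.2, 0], [100, 0, 0, 0, 0], [0, 0, 0, 0, 0], [0, 0, 0, 0, 0], [0, 0, 0, 0, 0]], "newtons": 20}}

```text
clock: 3.35
position: [0.6063, -0.1405, 0.0065]
ee_rot: [3.062, 0.7, 0.001]
force: [0.4, -0.3, -0.4]
width: 0.725
gripper_force: 0.0
```

Emit:
{"name": "apply_moves", "arguments": {"commands": [[0, 0, 0, 0, 0], [0, 0, 0, 0, 0], [0, 0, 0, 0, 0]]}}

```text
clock: 3.72
position: [0.6062, -0.1405, 0.0064]
ee_rot: [3.062, 0.7, 0.001]
force: [-1.4, -0.1, 5.8]
width: 0.689
gripper_force: 20.0
```

Emit:
{"name": "apply_moves", "arguments": {"commands": [[0, 0, 0, 0.2, 0], [0, 0, 0, 0.4, 0], [0, 0, 0, 0.4, 0], [0, 0, 0, 0.4, 0], [0, -0.3, 0.35, 0.4, 0], [0, -0.3, 0.35, 0.4, 0], [0, -0.3, 0.35, 0.4, 0], [0, -0.3, 0.35, 0.3, 0], [0, -0.3, 0.35, 0.3, 0], [0, -0.3, 0.35, 0, 0], [0, -0.27, 0.33, 0, 0], [0, 0, 0, 0, 0]]}}

```text
clock: 5.22
position: [0.4806, 0.0069, 0.1986]
ee_rot: [-3.061, -0.705, -0.0]
force: [0.2, -0.1, -0.1]
width: 0.69
gripper_force: 20.0
```

```bash
python3 - <<'E'
from h import *
s=observe(); print(s['clock'],s['position'].round(4),s['width'])
P,M,o=pose('wrist'); p,X=cloud('wrist'); cv2.imwrite('pics/w2.png',p[:,:,::-1])
import pickle; pickle.dump((P,M,o),open('w2.pkl','wb'))
# pixel from the earlier picture
M0=R.from_rotvec([3.062,.7,0]).as_matrix();T=P['tool_from_camera']
r=rays(P,M0@T[:3,:3],[(131,263)])[0];oo=M0@T[:3,3]+[.6068,-.1368,.1978]
print('mat from w1',oo+r*(.004-oo[2])/r[2])
E
```

```text
5.225 [0.4806 0.0069 0.1986] 0.6902577388748669
mat from w1 [0.48517835 0.00296256 0.004     ]
```

View pics/w2.png

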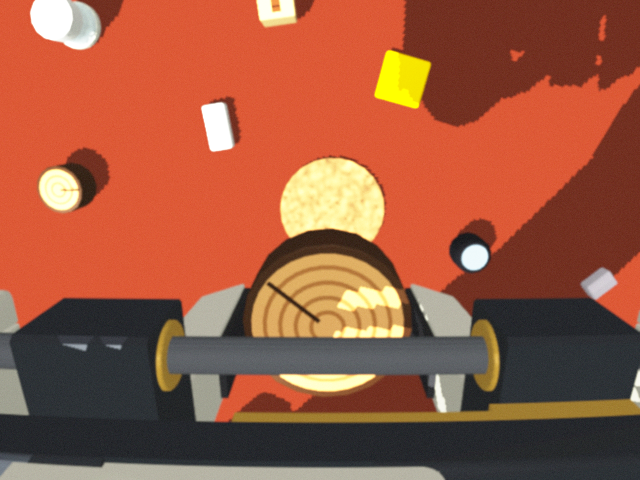

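Mat spans columns 281–385 with its top at row 158, so its centre is about (333,209). The held slice's top face is centred near (330,322), level and between the pads.

```bash
python3 - <<'E'
from h import *
import pickle; P,M,o=pickle.load(open('w2.pkl','rb'))
for uv,z in (((333,209),.004),((330,322),.216)):
    r=rays(P,M,[uv])[0]; print(o+r*(z-o[2])/r[2])
E
```

```text
[0.48281906 0.00310426 0.004     ]
[0.48281281 0.00750529 0.216     ]
```

Emit:
{"name": "apply_moves", "arguments": {"commands": [[0, 0.01, -0.06, -0.4, 0], [0, 0, 0, -0.45, 0], [0, 0, 0, -0.45, 0], [0, 0, 0, -0.45, 0], [0, 0, 0, -0.45, 0], [0, 0, 0, -0.4, 0], [0, 0, 0, -0.3, 0], [0, 0, 0, -0.15, 0], [0, 0, 0, -0.07, 0], [0, 0, 0, 0, 0], [0, 0, 0, 0, 0]]}}

```text
clock: 6.65
position: [0.4827, 0.0017, 0.0113]
ee_rot: [3.062, 0.7, 0.001]
force: [-0.7, 1.3, -1.3]
width: 0.693
gripper_force: 20.0
```

Emit:
{"name": "apply_moves", "arguments": {"commands": [[0, -0.03, 0.03, 0, 0], [0, 0, 0, -0.02, 0], [100, 0, 0, 0, 0], [100, 0, 0, 0, 0], [100, 0, 0, 0, 0], [100, 0, 0, 0.3, 0], [100, 0, 0, 0.5, 0], [100, 0, 0, 0.6, 0], [100, 0, 0, 0.7, 0], [100, 0, 0, 0.7, 0], [100, 0, 0, 0.4, 0], [100, 0, 0, 0, 0]]}}

```text
clock: 8.15
position: [0.4816, 0.0036, 0.2032]
ee_rot: [3.062, 0.7, 0.006]
force: [0.2, 0.4, -0.6]
width: 1.0
gripper_force: 0.0
```

```bash
python3 - <<'E'
from h import *
s=observe(); print(s['clock'],s['position'].round(4),s['force'])
for n in('wrist','scene','side'):
    _,X=cloud(n); print(n,top(X,(.483,.004),.06,.022,.036),top(X,(.401,-.234),.045,.02,.032))
E
```

```text
8.15 [0.4816 0.0036 0.2032] [ 0.2074277   0.35026464 -0.62617453]
wrist [ 4.813e+02  4.600e+00  6.310e+01  6.310e+01 -7.710e+01  2.870e+01
  4.625e+03] None
scene [482.    4.3  63.5  62.5 -11.5  29.2 430. ] [ 401.1 -235.7   51.6   50.9   53.1   25.1  219. ]
side [480.3   7.8  65.3  62.2 -31.5  27.7 423. ] [ 399.7 -232.5   53.8   50.7  -41.2   23.6  202. ]
```

Emit:
{"name": "apply_moves", "arguments": {"commands": [[100, -0.17, -0.5, 0, 0], [100, -0.17, -0.5, 0, 0], [100, -0.17, -0.5, 0, 0], [100, -0.17, -0.5, 0, 0], [100, -0.17, -0.5, 0, 0], [100, -0.17, -0.5, 0, 0], [100, -0.17, -0.5, 0, 0], [100, -0.16, -0.46, 0, 0], [100, 0, 0, 0, 0]]}}

```text
clock: 9.43
position: [0.3978, -0.2359, 0.2002]
ee_rot: [-3.063, -0.694, 0.004]
force: [0.7, 0.4, -0.1]
width: 0.998
gripper_force: 0.0
```

```bash
python3 - <<'E'
from h import *
s=observe(); print(s['clock'],s['position'].round(4))
p,X=cloud('wrist'); print(top(X,(.401,-.234),.045,.02,.032)); cv2.imwrite('pics/w3.png',p[:,:,::-1])
E
```

```text
9.425 [ 0.3978 -0.2359  0.2002]
[ 400.3 -236.3   51.4   51.1   84.4   24.7 3042. ]
```

Emit:
{"name": "apply_moves", "arguments": {"commands": [[100, 0.04, 0, -0.45, 0], [100, 0, 0, -0.45, 0], [100, 0, 0, -0.45, 0], [100, 0, 0, -0.45, 0], [100, 0, 0, -0.45, 0], [100, 0, 0, -0.45, 0], [100, 0, 0, -0.3, 0], [100, 0, 0, -0.2, 0], [100, 0, 0, -0.02, 0], [0, 0, 0, 0, 0], [0, 0, 0, 0, 0], [0, 0, 0, 0, 0]]}}

```text
clock: 10.98
position: [0.4022, -0.2342, 0.0088]
ee_rot: [3.062, 0.7, 0.001]
force: [0.0, -0.2, -0.4]
width: 0.725
gripper_force: 0.0
```

Emit:
{"name": "apply_moves", "arguments": {"commands": [[0, 0, 0, 0, 0], [0, 0, 0, 0, 0], [0, 0, 0, 0, 0], [0, 0, 0, 0, 0]]}}

```text
clock: 11.48
position: [0.4021, -0.2342, 0.0085]
ee_rot: [3.062, 0.7, 0.0]
force: [-0.5, 0.1, 5.5]
width: 0.56
gripper_force: 20.0
```

Emit:
{"name": "apply_moves", "arguments": {"commands": [[0, 0, 0, 0.2, 0], [0, 0, 0, 0.4, 0], [0, 0, 0, 0.5, 0], [0, 0, 0, 0.5, 0], [0, 0.17, 0.5, 0.4, 0], [0, 0.17, 0.5, 0, 0], [0, 0.17, 0.5, 0, 0], [0, 0.17, 0.5, 0, 0], [0, 0.17, 0.5, 0, 0], [0, 0.17, 0.5, 0, 0], [0, 0.17, 0.5, 0, 0], [0, 0.16, 0.5, 0, 0]]}}

```text
clock: 12.98
position: [0.483, 0.0069, 0.1289]
ee_rot: [3.062, 0.7, 0.0]
force: [0.3, -0.7, -0.6]
width: 0.559
gripper_force: 20.0
```

Emit:
{"name": "apply_moves", "arguments": {"commands": [[0, 0, 0, 0, 0], [0, 0, 0, 0, 0]]}}

```text
clock: 13.22
position: [0.4825, 0.0054, 0.1285]
ee_rot: [3.062, 0.7, -0.001]
force: [0.1, -1.0, -0.7]
width: 0.558
gripper_force: 20.0
```

```bash
python3 - <<'E'
from h import *
s=observe(); print(s['clock'],s['position'].round(4),s['width'])
z=s['position'][2]+.0155
for n in('scene','side','wrist'):
    p,X=cloud(n); print(n,top(X,s['position'],.035,z-.008,z+.006))
    if n=='wrist':cv2.imwrite('pics/w4.png',p[:,:,::-1])
E
```

```text
13.225 [0.4825 0.0054 0.1285] 0.558366159576755
scene [482.6   9.2  58.1  52.8  85.3 144.7 363. ]
side [478.3   7.   50.5  49.4   6.  143.  143. ]
wrist [ 4.853e+02  1.300e+00  5.970e+01  5.300e+01 -3.660e+01  1.444e+02
  9.838e+03]
```

View pics/w4.png

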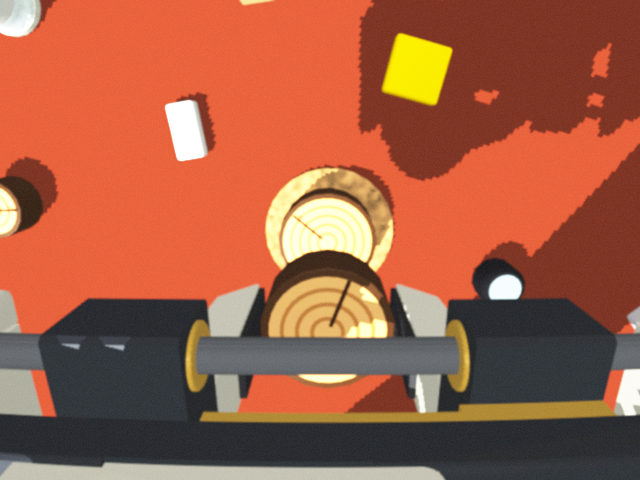

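Large slice's top centres at about (328,238), sitting well inside the mat; the held medium slice's top face centres at about (328,328).

```bash
python3 - <<'E'
from h import *
P,M,o=pose('wrist')
for uv,z in (((328,239),.028),((328,328),.144)):
    r=rays(P,M,[uv])[0]; print(o+r*(z-o[2])/r[2])
E
```

```text
[0.48301457 0.00505367 0.028     ]
[0.48131709 0.00455686 0.144     ]
```

Emit:
{"name": "apply_moves", "arguments": {"commands": [[0, 0, 0, -0.35, 0], [0, 0, 0, -0.35, 0], [0, 0, 0, -0.3, 0], [0, 0, 0, -0.25, 0], [0, 0, 0, -0.15, 0], [0, 0, 0, -0.1, 0], [0, 0, 0, 0, 0], [0, 0, 0, 0, 0]]}}

```text
clock: 14.38
position: [0.4832, 0.006, 0.0387]
ee_rot: [3.062, 0.7, 0.001]
force: [-0.2, 0.3, -1.4]
width: 0.562
gripper_force: 20.0
```

Emit:
{"name": "apply_moves", "arguments": {"commands": [[0, 0, 0, -0.03, 0], [0, 0, 0, 0, 0], [100, 0, 0, 0, 0], [100, 0, 0, 0, 0], [100, 0, 0, 0, 0], [100, 0, 0, 0, 0], [100, 0, 0, 0.3, 0], [100, 0, 0, 0.5, 0], [100, 0, 0, 0.6, 0], [100, 0, 0, 0.6, 0], [100, 0, 0, 0.6, 0], [100, 0, 0, 0.2, 0]]}}

```text
clock: 15.88
position: [0.4839, 0.0061, 0.2065]
ee_rot: [3.062, 0.7, 0.005]
force: [1.0, 0.3, -1.0]
width: 1.002
gripper_force: 0.0
```

Emit:
{"name": "apply_moves", "arguments": {"commands": [[100, -0.22, 0.6, 0, 0], [100, -0.22, 0.6, 0, 0], [100, -0.22, 0.6, 0, 0], [100, -0.22, 0.6, 0, 0], [100, -0.22, 0.6, 0, 0], [100, -0.22, 0.55, 0, 0], [100, 0, 0, 0, 0], [100, 0, 0, 0, 0]]}}

```text
clock: 16.88
position: [0.4036, 0.2182, 0.2039]
ee_rot: [3.062, 0.7, -0.002]
force: [0.5, 0.2, 0.2]
width: 0.999
gripper_force: 0.0
```

```bash
python3 - <<'E'
from h import *
s=observe(); print(s['clock'],s['position'].round(4))
for n in('wrist','scene','side'):
    p,X=cloud(n); print(n,top(X,(.483,.004),.06,.047,.06),top(X,(.483,.004),.06,.023,.033),top(X,(.4025,.218),.04,.02,.032))
    cv2.imwrite(f'pics/{n}5.png',p[:,:,::-1])
E
```

```text
16.875 [0.4036 0.2182 0.2039]
wrist [ 480.2    5.6   52.3   51.5  -47.5   52.6 3043. ] [ 480.5   14.2   63.7   48.     2.2   28.3 1221. ] [ 403.   216.7   39.1   39.1   58.3   24.6 1748. ]
scene [480.1   5.   54.2  49.7  18.   52.8 290. ] [490.9   6.4  62.4  47.1 -81.1  28.7 166. ] [404.5 215.4  40.1  38.    3.8  25.  167. ]
side [478.7   8.   52.6  50.5  86.8  51.7 275. ] [475.4  14.3  61.7  51.1  33.   27.7 186. ] [401.9 219.9  38.9  37.2  24.8  24.  257. ]
```

View pics/wrist5.png

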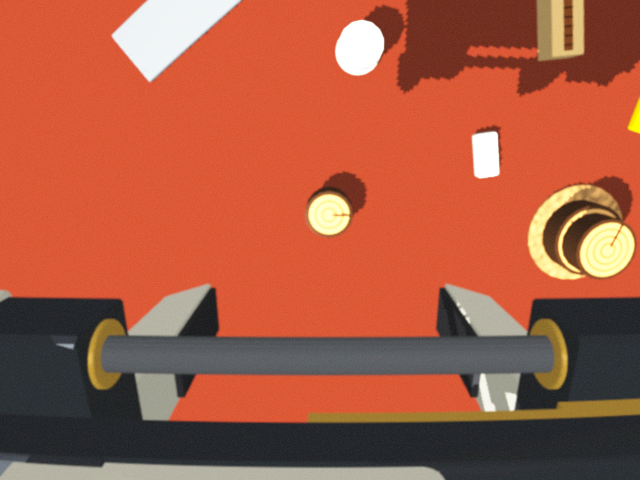

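Small slice at (330,214) under the gripper, free around; the medium lies on the large one at (605,247), well centred.

Emit:
{"name": "apply_moves", "arguments": {"commands": [[100, -0.01, -0.02, -0.45, 0], [100, 0, 0, -0.45, 0], [100, 0, 0, -0.45, 0], [100, 0, 0, -0.45, 0], [100, 0, 0, -0.45, 0], [100, 0, 0, -0.45, 0], [80, 0, 0, -0.38, 0], [70, 0, 0, -0.2, 0], [70, 0, 0, 0, 0], [0, 0, 0, 0, 0], [0, 0, 0, 0, 0], [0, 0, 0, 0, 0]]}}

```text
clock: 18.52
position: [0.4034, 0.2179, 0.0083]
ee_rot: [-3.062, -0.7, -0.001]
force: [-0.1, -0.2, 3.9]
width: 0.433
gripper_force: 20.1
```

Emit:
{"name": "apply_moves", "arguments": {"commands": [[0, 0, 0, 0, 0], [0, 0, 0, 0, 0], [0, 0, 0, 0, 0]]}}

```text
clock: 18.9
position: [0.4035, 0.2179, 0.0082]
ee_rot: [-3.062, -0.7, -0.001]
force: [-0.7, -0.8, 7.6]
width: 0.431
gripper_force: 20.0
```

Emit:
{"name": "apply_moves", "arguments": {"commands": [[0, 0, 0, 0.2, 0], [0, 0, 0, 0.5, 0], [0, 0, 0, 0.6, 0], [0, 0, 0, 0.6, 0], [0, 0.18, -0.5, 0.5, 0], [0, 0.18, -0.5, 0, 0], [0, 0.18, -0.5, 0, 0], [0, 0.18, -0.5, 0, 0], [0, 0.18, -0.5, 0, 0], [0, 0.18, -0.5, 0, 0], [0, 0.2, -0.53, 0, 0], [0, 0, 0, 0, 0]]}}

```text
clock: 20.4
position: [0.4803, 0.0033, 0.1523]
ee_rot: [3.063, 0.694, 0.0]
force: [-0.5, 0.4, -1.7]
width: 0.431
gripper_force: 20.0
```

```bash
python3 - <<'E'
from h import *
s=observe(); print(s['clock'],s['position'].round(4),s['width'])
p,X=cloud('wrist'); cv2.imwrite('pics/w6.png',p[:,:,::-1])
E
```

```text
20.4 [0.4803 0.0033 0.1523] 0.4306642513372825
```

View pics/w6.png

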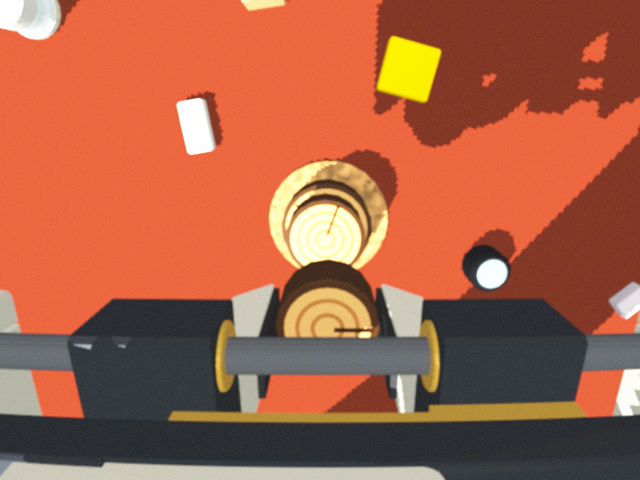

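Medium slice's top centres at about (326,238); the held small one's at (328,327).

```bash
python3 - <<'E'
from h import *
P,M,o=pose('wrist')
for uv,z in (((326,238),.052),((328,327),.168)):
    r=rays(P,M,[uv])[0]; print(o+r*(z-o[2])/r[2])
E
```

```text
[0.48044425 0.00685477 0.052     ]
[0.4791059  0.00505402 0.168     ]
```

Emit:
{"name": "apply_moves", "arguments": {"commands": [[0, 0.01, 0.03, -0.35, 0], [0, 0, 0, -0.35, 0], [0, 0, 0, -0.3, 0], [0, 0, 0, -0.25, 0], [0, 0, 0, -0.15, 0], [0, 0, 0, -0.1, 0], [0, 0, 0, 0, 0], [0, 0, 0, 0, 0]]}}

```text
clock: 21.45
position: [0.4808, 0.0078, 0.0621]
ee_rot: [3.062, 0.7, 0.001]
force: [0.1, -0.4, -0.3]
width: 0.428
gripper_force: 20.0
```

Emit:
{"name": "apply_moves", "arguments": {"commands": [[0, 0, -0.02, -0.02, 0], [0, 0, 0, 0, 0], [100, 0, 0, 0, 0], [100, 0, 0, 0, 0], [100, 0, 0, 0, 0], [100, 0, 0, 0, 0], [100, 0, 0, 0.3, 0], [100, 0, 0, 0.5, 0], [100, 0, 0, 0.6, 0], [100, 0, 0, 0.6, 0], [100, 0, 0, 0.3, 0], [100, 0, 0, 0, 0]]}}

```text
clock: 22.95
position: [0.4813, 0.0066, 0.1997]
ee_rot: [3.062, 0.7, 0.004]
force: [-0.2, 0.1, -1.4]
width: 1.001
gripper_force: 0.0
```

Emit:
{"name": "apply_moves", "arguments": {"commands": [[100, 0.54, 0.43, 0, 0], [100, 0.54, 0.43, 0, 0], [100, 0.54, 0.43, 0, 0], [100, 0.54, 0.43, 0, 0], [100, 0.5, 0.43, 0, 0], [100, 0, 0, 0, 0], [100, 0, 0, 0, 0]]}}

```text
clock: 23.82
position: [0.6392, 0.1348, 0.1971]
ee_rot: [3.062, 0.7, -0.004]
force: [0.0, -0.1, -0.4]
width: 1.001
gripper_force: 0.0
```

```bash
python3 - <<'E'
from h import *
s=observe(); print(s['clock'],s['position'].round(4),s['force'])
for n in('wrist','scene','side'):
    p,X=cloud(n); print(n,top(X,(.481,.006),.06,.071,.085),top(X,(.481,.006),.06,.047,.058),top(X,(.641,.135),.07,.021,.032))
    cv2.imwrite(f'pics/{n}7.png',p[:,:,::-1])
E
```

```text
23.825 [0.6392 0.1348 0.1971] [ 0.0300275  -0.0573174  -0.42954357]
wrist None [503.5  16.6  15.2   1.2 -60.4  47.8  14. ] [ 641.2  133.3  104.3   26.1   32.9   24.4 3990. ]
scene [487.7  -0.5  38.6  20.1  55.9  76.8  55. ] [493.5   3.4  50.2  31.8  83.5  52.6 125. ] [642.1 132.8 105.6  26.8  33.   24.7 511. ]
side [477.9   9.6  39.1  38.4 -48.9  75.5 169. ] [475.2  13.9  48.5  40.9  36.8  51.8 153. ] [640.2 135.9 103.6  31.4  32.8  24.  361. ]
```

View pics/wrist7.png

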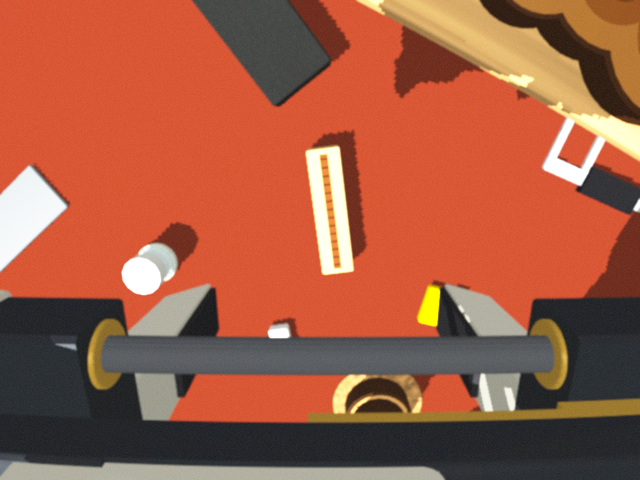

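Long mount runs from (323,147) to (338,273) with its centre near (330,210), tilted a further 7° from the gripper; the finger paths are free.

Emit:
{"name": "apply_moves", "arguments": {"commands": [[100, 0.03, -0.01, -0.45, 0.12], [90, 0, 0, -0.45, 0.13], [80, 0, 0, -0.45, 0], [70, 0, 0, -0.45, 0], [60, 0, 0, -0.45, 0], [60, 0, 0, -0.4, 0], [60, 0, 0, -0.3, 0], [60, 0, 0, -0.2, 0], [60, 0, 0, 0, 0], [0, 0, 0, 0, 0], [0, 0, 0, 0, 0], [0, 0, 0, 0, 0]]}}

```text
clock: 25.48
position: [0.6422, 0.1351, 0.0101]
ee_rot: [3.013, 0.89, 0.001]
force: [-0.4, -1.0, -0.4]
width: 0.317
gripper_force: 0.0
```

Emit:
{"name": "apply_moves", "arguments": {"commands": [[0, 0, 0, 0, 0], [0, 0, 0, 0, 0], [0, 0, 0, 0, 0]], "newtons": 25}}

```text
clock: 25.85
position: [0.6422, 0.135, 0.01]
ee_rot: [3.013, 0.89, 0.001]
force: [-2.0, -0.6, 5.3]
width: 0.278
gripper_force: 25.0
```

```bash
python3 - <<'E'
from h import *
s=observe();print(s['clock'],s['position'].round(4),R.from_rotvec(s['ee_rot']).as_matrix()[:,0].round(3))
# board: by colour (grey) and height, in scene and side clouds
for n in('scene','side'):
    p,X=cloud(n); q=p.astype(int); grey=(np.ptp(q,axis=2)<25)&(q.mean(2)>70)
    X=X.copy(); X[~grey]=np.nan
    print(n,top(X,(.499,.392),.085,-.004,.012), np.r_[R.from_rotvec(s['ee_rot']).as_matrix()[:,0]][0])
E
```

```text
25.85 [0.6422 0.135  0.01  ] [0.839 0.544 0.001]
scene [501.2 390.7 122.1  48.  -26.6   4.2 916. ] 0.8393622873090362
side [ 499.7  393.8  121.3   48.8  -26.9    4.5 1364. ] 0.8393622873090362
```

Emit:
{"name": "apply_moves", "arguments": {"commands": [[0, 0, 0, 0.2, 0], [0, 0, 0, 0.5, 0], [0, 0, 0, 0.6, 0], [0, -0.26, 0.475, 0.5, -0.23], [0, -0.26, 0.475, 0.5, -0.23], [0, -0.26, 0.475, 0, -0.23], [0, -0.26, 0.475, 0, -0.23], [0, -0.26, 0.475, 0, -0.23], [0, -0.26, 0.475, 0, -0.23], [0, -0.26, 0.475, 0, -0.23], [0, -0.26, 0.475, 0, -0.23], [0, -0.26, 0.475, 0, -0.25]]}}

```text
clock: 27.45
position: [0.5009, 0.3921, 0.148]
ee_rot: [-3.054, 0.734, 0.001]
force: [-0.1, -0.2, 0.3]
width: 0.283
gripper_force: 24.9
```

Emit:
{"name": "apply_moves", "arguments": {"commands": [[0, 0, 0, 0, 0], [0, 0, 0, 0, 0]]}}

```text
clock: 27.7
position: [0.5017, 0.391, 0.1478]
ee_rot: [3.055, -0.732, 0.001]
force: [0.2, -1.1, -0.6]
width: 0.278
gripper_force: 25.0
```

```bash
python3 - <<'E'
from h import *
s=observe(); x=R.from_rotvec(s['ee_rot']).as_matrix()[:,0];print(s['clock'],s['position'].round(4),s['width'],'yaw',np.degrees(np.arctan2(x[1],x[0])))
for n in ('wrist','side','scene'):
    p,X=cloud(n); cv2.imwrite(f'pics/{n}8.png',p[:,:,::-1])
    if n!='wrist': print(n,'bar',top(X,s['position'],.06,s['position'][2]+.008,s['position'][2]+.018),'pile',top(X,(.481,.006),.06,.071,.085))
    else:
        q=p.astype(int); X[~((np.ptp(q,axis=2)<25)&(q.mean(2)>70))]=np.nan; print('board',top(X,(.5,.392),.085,-.004,.012))
E
```

```text
27.7 [0.5017 0.391  0.1478] 0.27813920116150886 yaw -26.943439766347673
board [ 540.5  371.1   47.5   27.4   63.5    4.1 2474. ]
side bar [498.5 395.9 105.2  58.  -11.9 162.  750. ] pile [477.1  10.8  39.2  38.  -48.9  75.7 174. ]
scene bar [505.9 390.5  99.2  56.5 -41.8 162.2 483. ] pile [481.2   6.   39.2  38.7  44.   77.  178. ]
```

View pics/wrist8.png

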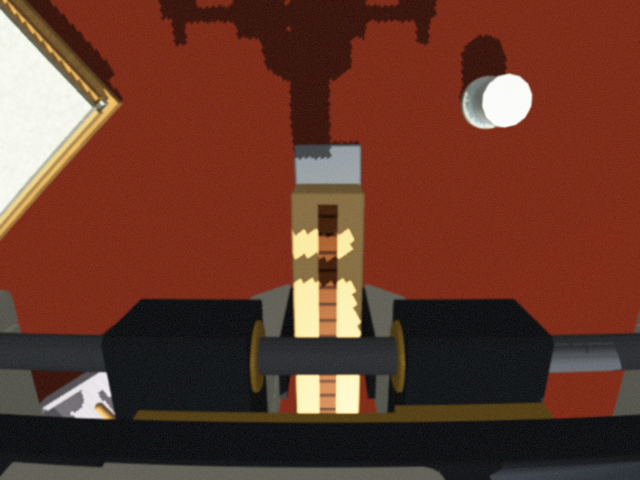

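Board and bar are parallel (board columns 294–361, bar 292–364). Next I compare the far edges: board at row 145, bar top at row 193.

```bash
python3 - <<'E'
from h import *
P,M,o=pose('wrist'); a=np.radians(-26.8); d=np.array([np.cos(a),np.sin(a),0])
for uv,z,l in (((327.5,145),.004,.06),((328,193),.162,.052)):
    r=rays(P,M,[uv])[0]; print(o+r*(z-o[2])/r[2]-d*l)
E
```

```text
[0.49981356 0.39066177 0.004     ]
[0.50054057 0.39039409 0.162     ]
```

Emit:
{"name": "apply_moves", "arguments": {"commands": [[0, 0, 0.01, -0.4, 0], [0, 0, 0, -0.45, 0], [0, 0, 0, -0.4, 0], [0, 0, 0, -0.35, 0], [0, 0, 0, -0.3, 0], [0, 0, 0, -0.2, 0], [0, 0, 0, -0.1, 0], [0, 0, 0, 0, 0], [0, 0, 0, 0, 0]]}}

```text
clock: 28.98
position: [0.5019, 0.3924, 0.0162]
ee_rot: [-3.054, 0.732, -0.001]
force: [1.6, -0.1, -0.4]
width: 0.278
gripper_force: 25.0
```

Emit:
{"name": "apply_moves", "arguments": {"commands": [[0, 0, 0, -0.03, 0], [0, 0, 0, 0, 0], [70, 0, 0, 0, 0], [70, 0, 0, 0, 0], [70, 0, 0, 0, 0], [70, 0, 0, 0.3, 0], [100, 0, 0, 0.5, 0], [100, 0, 0, 0.6, 0], [100, 0, 0, 0.7, 0], [100, 0, 0, 0.7, 0], [100, 0, 0, 0.3, 0], [100, 0, 0, 0, 0]]}}

```text
clock: 30.48
position: [0.502, 0.3925, 0.2013]
ee_rot: [-3.053, 0.731, -0.002]
force: [1.0, 0.4, -1.0]
width: 0.995
gripper_force: 0.0
```

```bash
python3 - <<'E'
from h import *
s=observe(); print(s['clock'],s['position'].round(4),s['joints'].round(2),s['force'])
for n in('wrist','scene','side'):
    p,X=cloud(n); print(n,top(X,(.5,.392),.07,.022,.036))
E
```

```text
30.475 [0.502  0.3925 0.2013] [-0.83  0.47  0.12  1.58 -0.06  1.09 -2.73] [ 0.95508202  0.39570127 -0.96837022]
wrist [ 500.   392.6  104.    26.   -27.    28.3 3967. ]
scene [501.3 393.3 108.2  28.7 -27.8  28.5 493. ]
side [498.6 395.5 108.3  27.8 -27.   28.5 714. ]
```

Emit:
{"name": "apply_moves", "arguments": {"commands": [[100, 0, -0.65, 0, 0.17], [100, 0, -0.65, 0, 0.17], [100, 0, -0.65, 0, 0.17], [100, 0, -0.65, 0, 0.17], [100, 0, -0.65, 0, 0.17], [100, 0, -0.65, 0, 0.17], [100, 0, -0.65, 0, 0.17], [100, 0, -0.65, 0, 0.17], [100, 0, -0.65, 0, 0.17], [100, 0, -0.65, 0, 0.17], [100, 0, -0.65, 0, 0.17], [100, 0, -0.65, 0, 0.17]]}}

```text
clock: 32.12
position: [0.5005, -0.0772, 0.1983]
ee_rot: [-3.022, -0.857, 0.004]
force: [1.1, -0.2, -0.5]
width: 1.002
gripper_force: 0.0
```

Emit:
{"name": "apply_moves", "arguments": {"commands": [[100, -0.02, -0.65, 0, 0.17], [100, -0.02, -0.65, 0, 0.17], [100, -0.02, -0.65, 0, 0.17], [100, -0.02, -0.65, 0, 0.17], [100, -0.02, -0.65, 0, 0.17], [100, 0, -0.65, 0, 0.17], [100, 0, -0.65, 0, 0.17], [100, 0, -0.5, 0, 0.17], [100, 0, 0, 0, 0.05], [100, 0, 0, 0, 0], [100, 0, 0, 0, 0]]}}

```text
clock: 33.5
position: [0.4957, -0.3775, 0.1993]
ee_rot: [-2.542, -1.844, -0.0]
force: [-1.0, 0.5, 0.6]
width: 1.001
gripper_force: 0.0
```

```bash
python3 - <<'E'
from h import *
s=observe(); x=R.from_rotvec(s['ee_rot']).as_matrix()[:,0];print(s['clock'],s['position'].round(4),s['joints'].round(2),'yaw',np.degrees(np.arctan2(x[1],x[0])))
p,X=cloud('wrist'); cv2.imwrite('pics/w9.png',p[:,:,::-1]); print(top(X,(.495,-.387),.055,.02,.032))
E
```

```text
33.5 [ 0.4957 -0.3775  0.1993] [ 0.53  0.45  0.05  1.61 -0.02  1.07  0.27] yaw 71.93687972199338
[ 495.3 -388.6   70.4   26.    70.2   24.4 2591. ]
```

View pics/w9.png

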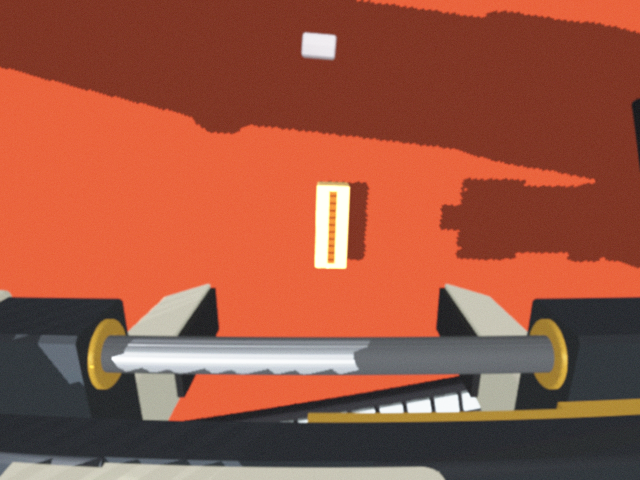

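Short mount centred at (332,226), straight in the gripper, with free room for the fingers; the keyboard is well behind the closing line.

Emit:
{"name": "apply_moves", "arguments": {"commands": [[100, 0, -0.17, -0.45, -0.06], [90, 0, 0, -0.45, 0], [80, 0, 0, -0.45, 0], [70, 0, 0, -0.45, 0], [60, 0, 0, -0.45, 0], [60, 0, 0, -0.4, 0], [60, 0, 0, -0.33, 0], [60, 0, 0, -0.2, 0], [60, 0, 0, 0, 0], [0, 0, 0, 0, 0], [0, 0, 0, 0, 0], [0, 0, 0, 0, 0]]}}

```text
clock: 35.05
position: [0.4958, -0.3894, 0.0095]
ee_rot: [2.57, 1.805, 0.001]
force: [0.3, 0.7, 0.8]
width: 0.323
gripper_force: 0.0
```

Emit:
{"name": "apply_moves", "arguments": {"commands": [[0, 0, 0, 0, 0], [0, 0, 0, 0, 0], [0, 0, 0, 0, 0]]}}

```text
clock: 35.42
position: [0.4957, -0.3893, 0.0094]
ee_rot: [2.57, 1.805, 0.0]
force: [-0.8, 0.1, 5.7]
width: 0.279
gripper_force: 25.0
```

Emit:
{"name": "apply_moves", "arguments": {"commands": [[0, 0, 0, 0.2, 0], [0, 0, 0, 0.5, 0], [0, 0, 0, 0.6, 0], [0, 0, 0, 0.6, 0], [0, 0, 0, 0.6, 0], [0, 0, 0.65, 0.1, 0.145], [0, 0, 0.65, 0.1, 0.145], [0, 0, 0.65, 0.1, 0.145], [0, 0, 0.65, 0.1, 0.145], [0, 0, 0.65, 0.1, 0.145], [0, 0, 0.65, 0.1, 0.145], [0, 0, 0.65, 0.1, 0.145]]}}

```text
clock: 36.92
position: [0.4953, -0.115, 0.2017]
ee_rot: [2.032, 2.395, 0.0]
force: [1.1, 0.2, -1.2]
width: 0.283
gripper_force: 25.0
```

Emit:
{"name": "apply_moves", "arguments": {"commands": [[0, 0, 0.65, 0, 0.145], [0, 0, 0.65, 0, 0.145], [0, 0, 0.65, 0, 0.145], [0, 0, 0.65, 0, 0.145], [0, 0, 0.65, 0, 0.145], [0, 0, 0.65, 0, 0.145], [0, 0, 0.65, 0, 0.145], [0, 0, 0.65, 0, 0.145], [0, 0, 0.65, 0, 0.145], [0, 0, 0.65, 0, 0.145], [0, 0, 0.65, 0, 0.145], [0, 0, 0.65, 0, 0.145]]}}

```text
clock: 38.42
position: [0.4955, 0.3528, 0.2015]
ee_rot: [0.834, 3.028, -0.0]
force: [0.7, 1.0, -0.6]
width: 0.28
gripper_force: 25.0
```

Emit:
{"name": "apply_moves", "arguments": {"commands": [[0, 0.07, 0.65, -0.4, 0.145], [0, 0, 0, -0.4, 0], [0, 0, 0, 0, 0], [0, 0, 0, 0, 0]]}}

```text
clock: 38.92
position: [0.5003, 0.3905, 0.1541]
ee_rot: [0.728, 3.055, 0.001]
force: [-0.2, -0.5, 0.3]
width: 0.28
gripper_force: 25.0
```

```bash
python3 - <<'E'
from h import *
s=observe(); x=R.from_rotvec(s['ee_rot']).as_matrix()[:,0];print(s['clock'],s['position'].round(4),s['joints'].round(2),'yaw',np.degrees(np.arctan2(x[1],x[0])))
p,X=cloud('wrist'); cv2.imwrite('pics/w10.png',p[:,:,::-1])
E
```

```text
38.925 [0.5003 0.3905 0.1541] [-0.44  0.56 -0.46  1.61  0.28  1.04  0.12] yaw 153.19103487436908
```

View pics/w10.png

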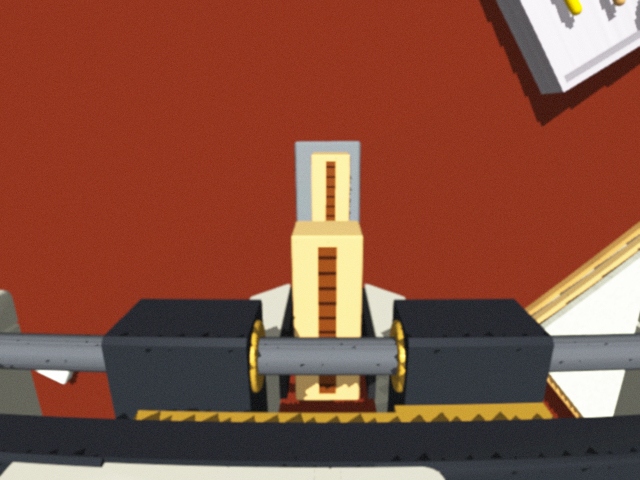

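Long mount's far top edge is at (331,153). The held bar's top edges are at (327,235) far and (328,400) near.

```bash
python3 - <<'E'
from h import *
P,M,o=pose('wrist'); a=np.radians(153.1); d=np.array([np.cos(a),np.sin(a),0])
for uv,z,l in (((331,153),.028,.052),((327.5,235),.1687,.035),((328,400),.1687,-.035)):
    r=rays(P,M,[uv])[0]; print(o+r*(z-o[2])/r[2]-d*l)
E
```

```text
[0.49956929 0.39397045 0.028     ]
[0.49923137 0.39121397 0.1687    ]
[0.49947076 0.391349   0.1687    ]
```

Emit:
{"name": "apply_moves", "arguments": {"commands": [[0, 0, 0.04, -0.4, 0], [0, 0, 0, -0.4, 0], [0, 0, 0, -0.4, 0], [0, 0, 0, -0.35, 0], [0, 0, 0, -0.2, 0], [0, 0, 0, -0.1, 0], [0, 0, 0, -0.05, 0], [0, 0, 0, 0, 0], [0, 0, 0, 0, 0]]}}

```text
clock: 40.1
position: [0.4999, 0.3935, 0.0395]
ee_rot: [0.727, 3.056, 0.001]
force: [-0.3, 0.6, 0.0]
width: 0.282
gripper_force: 25.0
```

Emit:
{"name": "apply_moves", "arguments": {"commands": [[0, 0, 0, -0.03, 0], [0, 0, 0, 0, 0], [70, 0, 0, 0, 0], [70, 0, 0, 0, 0], [70, 0, 0, 0, 0], [70, 0, 0, 0.3, 0], [100, 0, 0, 0.5, 0], [100, 0, 0, 0.6, 0], [100, 0, 0, 0.7, 0], [100, 0, 0, 0.7, 0], [100, 0, 0, 0, 0], [100, 0, 0, 0, 0]]}}

```text
clock: 41.6
position: [0.4996, 0.3931, 0.2057]
ee_rot: [0.727, 3.056, 0.001]
force: [-1.0, 0.1, -0.7]
width: 1.001
gripper_force: 0.0
```

```bash
python3 - <<'E'
from h import *
s=observe(); print(s['clock'],s['position'].round(4),s['force'])
I=[]
for n in('wrist','scene','side'):
    p,X=cloud(n); I.append(p)
    print(n,'short',top(X,(.5,.392),.07,.046,.06),'long',top(X,(.5,.392),.07,.022,.034))
    if n!='wrist':
        for c in((.076),(.052),(.028)): print('  slice',top(X,(.481,.006),.06,c-.004,c+.006))
# crops: side & scene piles
f=lambda p,u,v:cv2.resize(p[v-50:v+50,u-65:u+65],(390,300),interpolation=cv2.INTER_CUBIC)
o=np.vstack([np.hstack([f(I[1],318,230),f(I[1],483,275)]),np.hstack([f(I[2],331,245),f(I[2],191,345)])])
cv2.imwrite('pics/end.png',o[:,:,::-1])
E
```

```text
41.6 [0.4996 0.3931 0.2057] [-0.98867523  0.09402116 -0.68012463]
wrist short [ 498.7  394.    70.2   26.   -27.1   52.3 3020. ] long [ 500.1  393.4  104.3   25.6  -26.8   28.3 1022. ]
scene short [499.  394.2  75.1  26.4 -26.1  52.7 340. ] long [503.5 396.9 108.1  27.5 -32.3  28.1 186. ]
  slice [480.7   5.7  39.4  39.4   2.   76.8 175. ]
  slice [487.3   7.2  49.5  39.9 -72.3  52.8 133. ]
  slice [490.9   5.9  63.   46.9 -81.   28.6 164. ]
side short [498.  396.3  74.5  28.3 -27.3  52.4 512. ] long [499.8 396.7 107.5  27.7 -25.1  28.6 270. ]
  slice [477.5  10.5  41.3  37.4 -57.1  75.8 162. ]
  slice [476.4  14.1  49.3  37.5  30.6  51.8 138. ]
  slice [474.9  15.5  62.   48.7  31.9  27.9 179. ]
```

View pics/end.png

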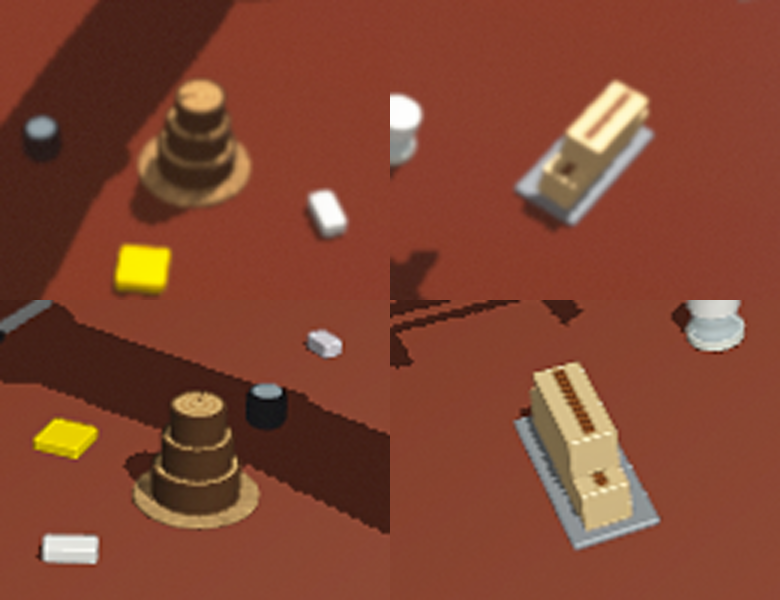

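Both piles are level and centred, with the mat pile at the left of the crops and the board pile at the right. The gripper is clear of both, so I'm handing in.

```bash
python3 -c "
from cell import arm; print(arm.sign_off())"
```

```text
the job is handed in; nothing more can be done
None
```

I handed the job in at about 42 s with both piles standing: the three slices on the cork mat and the two mounts on the grey board. My last measurements put each piece within a few millimetres of the one beneath it; the sign-off gave no verdict.

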